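# Unlock the lid stay and shut the paint chest

### The job

Put the small wooden paint chest away shut: its lid is propped open by a folding steel stay locked just past straight, so first press the stay's knuckle through straight, the way it folds, while the lid stays up; stop there, for a lid that sinks far drops by itself. Then take the lid by the tab on its front edge, lower it gently without letting it fall until it is fully shut, and let go; do not bump the chest's contents or the things standing round it.

Things in the scene. Friction and masses are not known exactly. Their poses are not given: they have to be found in the camera images.
- chest: Open wooden chest fixed to the bench, 170 deep (x) x 220 wide (y) x 95 mm high to the rim, walls and floor 8 mm. Origin: centre of its underside; its x points to its back (hinge side), y to its left, z up. The steel stay is inside its left (+y) wall; two jars stand in the rear middle and right of it.
- hinge (a point): Middle of the lid's hinge axis, on the chest's rear top edge: 85 mm behind and 95 mm above the chest's origin. The axis runs along the chest's y.
- tab (a point): Grip point of the dark steel pull tab at the middle of the lid's front edge, 200 mm from the hinge axis. Tab: 22 mm wide along the hinge axis (pinch it across that), 10 mm thick, sticking out 42 mm in the lid's plane; the grip point is 30 mm out from the lid's edge. Lid up: the tab points up. Lid shut: it juts out over the chest's front at rim height. The lid can turn between the pads.
- lid (a joint): Lid angle: 0 as propped (72 deg above shut), growing as it closes, 1.25 rad = fully shut. Wooden lid 170 x 220 x 10 mm, about 0.36 to 0.56 kg, hinge a little stiff: unlocked, it stays up by itself while the joint is below about 0.35; lower down it falls unless held.
- knuckle (a point): Centre of the stay's knuckle, a dark barrel 16 mm diameter x 26 mm along the chest's y, near the left wall, 36 mm above the rim at the start, bowed 9 mm up and forward of the straight line. Press it down and back, square to the links: direction (0.67, 0, -0.74) in the chest's frame, with shut fingers pointing that way so that the gripper, leaning to the chest's front, clears the lid.
- stay_turn (a joint): Turn of the lower stay link (63 mm, knuckle at its end) about its pivot on the left wall, 122 mm in front of the hinge axis and 12 mm below the rim: 0 = locked on its stop, about 0.14 rad = stay straight (dead centre), more = folding (knuckle goes down and back), 1.9 = lid shut. Yields to about 3 to 6 N at the knuckle; at 0.3 to 0.4 it is unlocked and stays so when let go. Upper link: 63 mm, to the lid.
- stay: Lower link of the stay with the knuckle barrel fixed to its end. Origin on its pivot axis, in the chest's middle plane.
- cutters: Side cutters, 48 x 113 x 12 mm, lying on the bench left of the chest: leave alone. Origin at its underside.
- jar_a_mid (a point): Squat screw-capped paint jar, 34 mm diameter x 67 mm, standing in the chest, rear right: leave alone. Point on its axis, 30 mm above its foot.
- jar_b_mid (a point): Smaller screw-capped paint jar, 31 x 63 mm, standing in the chest, rear middle: leave alone. Point on its axis, 30 mm above its foot.
- jar_c_mid (a point): Wide paint jar, 39 mm diameter x 60 mm, standing on the bench left of the chest: leave alone. Point on its axis, 30 mm above its foot.
- glue_mid (a point): Glue bottle with nozzle, 52 mm diameter x 130 mm, standing on the bench right of the chest: leave alone. Point on its axis, 50 mm above its foot.

How it is judged:
On the way, in this order (a step that is already met when the one before it is completed fails the run):
1. the stay's knuckle is pressed through straight (lower link turned over 0.24 rad) while the lid is still up (joint under 0.4 rad) (value of joint stay_turn above 0.24 rad and value of joint lid below 0.4 rad), for 0.2 s.
2. the lid is part way down, held by its tab (value of joint lid between 0.5 and 1.15 rad and contact force between the fingers and lid above 0.5 N), for 0.1 s.
At the end, for the whole second after the job is handed in: The lid is fully shut (joint within 0.03 rad of 1.25) and at rest, released (value of joint lid above 1.22 rad and velocity of joint lid between -0.05 and 0.05 rad/s); the robot touches nothing.
It fails at once if the lid falls or is thrown (faster than 1.5 rad/s) (velocity of joint lid above 1.5 rad/s).
It fails at once if the lid is pressed down while the stay is still locked (over 15 N on the lid with the lower link under 0.1 rad) (value of joint stay_turn below 0.1 rad and contact force between the fingers and lid above 15 N and velocity of joint lid above 0.05 rad/s).
It fails at once if the stay is forced (over 25 N on the knuckle) (contact force between anything else and stay above 25 N).
It fails at once if a jar, the glue bottle or the cutters is shoved or toppled (moved over 25 mm) (distance of any of jar_a_mid, jar_b_mid, jar_c_mid, glue_mid, cutters from where it was at the start of the episode above 0.025 m).
It also fails if it takes over 64 s, if anything falls off the work surface, if the arm or the gripper's body presses on something with over 40 N, if the wrist force passes 120 N, or if a joint passes its speed limit or range.

### The arm

A 6-joint arm with a two-finger parallel gripper is mounted at the origin on a cart in front of the work surface, level with it; the furniture and walls round the work are solid. World frame = base frame: x ahead of the robot, y to its left, z up, the work surface at z = 0. Lengths are in m, angles in rad, forces in N, time in s.
With the tool pointing down it reaches from about 0.375 to 0.825 m from the base axis. Payload 5.5 kg.
Tool frame: the origin (TCP) lies midway between the tips of the shut fingers; the grasp point (between the pads) lies arm.pinch_z behind it (arm.pinch_z is the distance from the TCP to the grasp point, in m); x points along the fingers, y is the direction in which the jaws open and shut, and the axes are right-handed (so a half turn about x gives the same grasp; the last joint's range is limited). The gripper opens to 85 mm and grips with 20 to 120 N. Pads are 22 mm wide; open, the fingers measure 114 mm over their backs; the gripper's body (76 mm by 85 mm) begins 54 mm behind the grasp point. The pads swing forward as they close: fully open they stand 13 mm farther back than shut.
Start: joints at [1.181, 0.314, -0.047, 1.21, 0, 1.571], TCP at [0.228, 0.555, 0.231] pointing down, gripper open.
Joint ranges: [-2.67, 2.67], [-0.69, 1.73], [-1.03, 1.25], [-2.08, 2.16], [-1.42, 1.45], [-3.14, 3.14]. Speed limits (rad/s): [2.39, 2.39, 3.01, 3.14, 3.14, 3.14].

### API

Orientations are given as [roll, pitch, yaw] about the fixed x, y, z axes, in that order (R = Rz(yaw) Ry(pitch) Rx(roll)).
In Python, from plant import arm gives the robot as it stands. The module is installed in compiled form; this text tells all that it offers. Calls block until the motion is done:
- arm.move_pose(position, orientation): joint-space move of the TCP to a pose.
- arm.move_linear(position, speed=0.15, attitude=None): straight line of the TCP; attitude=None keeps the orientation; speed is the mean speed in m/s.
- arm.movej(angles): joint-space move.
- arm.set_gripper(opening, effort=None): opening from 0.0 (shut) to 1.0 (fully open); effort is the grip in N (None keeps the last); returns when the fingers have stopped.
- arm.hold(seconds).
- arm.inverse_kinematics(position, orientation): joint angles nearest the present ones, or None.
- arm.get_image(name): name is "scene" or "top" or "wrist"; returns a dict with "img" (400x640x3 uint8, red, green, blue), "camera_matrix" (3x3 intrinsics, pixels), "camera_from_world" (4x4, takes a point from world to camera coordinates); the wrist camera has in their place "T_tool_cam" (4x4, takes a point from camera to tool coordinates, whose origin is the TCP and whose axes are the tool frame's). Camera axes: x right, y down, z forward; pixel columns grow to the right and rows downward; lengths in m; the calibration is good to about 2 mm. A picture is of the moment at which its call begins: read the wrist's pose just before it. There is no depth.
A pose or a line that the arm cannot do raises arm.Unreachable and nothing moves.
- arm.job_done(): hands the job in, once; it reports no verdict.
Readings, each from a call of its own:
- arm.read_t(): time.
- arm.read_qpos(): joint angles.
- arm.read_qvel(): joint speeds.
- arm.read_joint_torque(): joint torques, N m.
- arm.read_tcp_pos(): TCP position.
- arm.read_tcp_rot(): TCP orientation.
- arm.read_wrist_force(): force on the tool from outside, world axes, zero at the start.
- arm.read_ft_torque(): the same for the moment, N m.
- arm.read_grip_width(): opening from 0.0 (shut) to 1.0 (fully open).
Only numpy, scipy, OpenCV 4.12 (cv2) and the standard library are available. Lean on these libraries where they do the work, as an engineer would, in place of code of your own. Each camera call takes 0.05 s, during which the arm holds its last target.

## Working session

There is one attempt and no reset: what is moved stays moved. The work goes in short steps, each a Python script; the robot and the scene stay as the last script left them, time stands still between calls to the robot, and variables do not carry over. Pictures are saved under pics/ and viewed, and the job is handed in when it is done.

```bash
ls; mkdir -p pics; python3 - <<'E'
from plant import arm
import cv2, numpy as np, pickle
print(arm.read_t(), arm.pinch_z, arm.read_tcp_pos(), arm.read_tcp_rot())
d={}
for n in ("scene","top","wrist"):
    im=arm.get_image(n); d[n]=im
    cv2.imwrite(f"pics/{n}0.png", im["img"][:,:,::-1])
    print(n,[ (k,np.round(v,3).tolist()) for k,v in im.items() if k!="img"])
pickle.dump(d,open("d0.pkl","wb"))
E
```

```text
pics
0.0 0.0187 [0.22779084 0.55443163 0.23042895] [-1.57042604  1.56905352 -1.96024633]
scene [('camera_matrix', [[463.282, 0.0, 324.275], [0.0, 463.282, 197.006], [0.0, 0.0, 1.0]]), ('camera_from_world', [[0.884, -0.467, -0.003, -0.622], [-0.239, -0.447, -0.862, 0.175], [0.401, 0.763, -0.507, 1.109], [0.0, 0.0, 0.0, 1.0]])]
top [('camera_matrix', [[461.646, 0.0, 321.51], [0.0, 461.646, 206.593], [0.0, 0.0, 1.0]]), ('camera_from_world', [[-0.002, -1.0, 0.016, -0.295], [-0.992, 0.0, -0.128, 0.551], [0.128, -0.017, -0.992, 1.017], [0.0, 0.0, 0.0, 1.0]])]
wrist [('camera_matrix', [[305.235, 0.0, 319.365], [0.0, 305.235, 202.812], [0.0, 0.0, 1.0]]), ('T_tool_cam', [[0.0, -0.27, 0.963, -0.144], [1.0, 0.001, -0.0, 0.001], [-0.001, 0.963, 0.27, -0.068], [0.0, 0.0, 0.0, 1.0]])]
```

View pics/scene0.png

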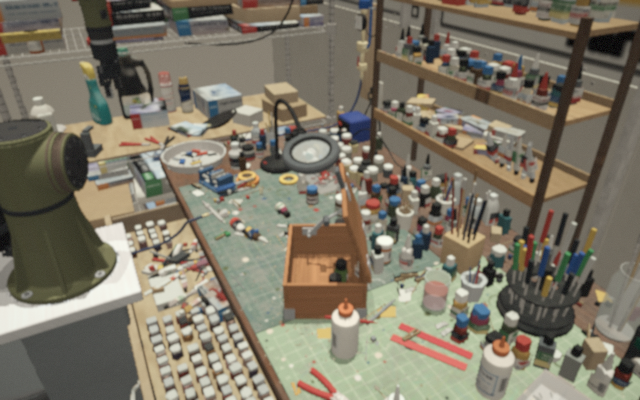

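View pics/top0.png

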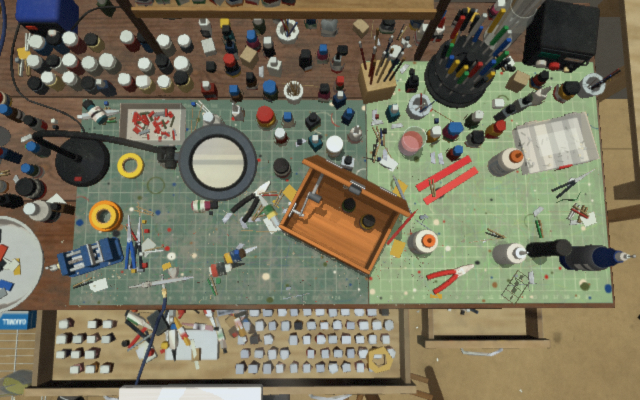

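View pics/wrist0.png

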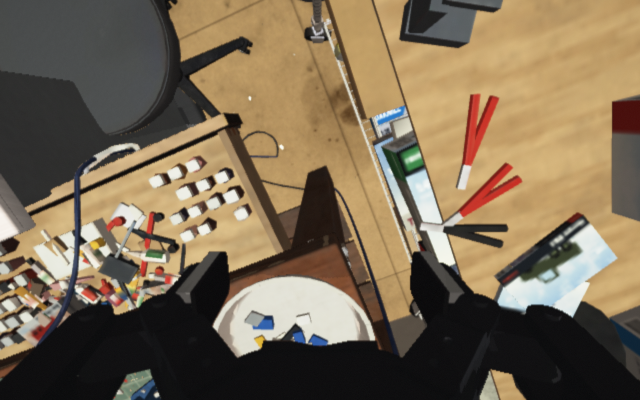

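The top view shows the chest at about (345,215), the propped lid along (305,160)–(408,213), and the stay near (310,200). I'll zoom in.

```bash
python3 - <<'E'
import cv2
a=cv2.imread("pics/top0.png")[140:290,260:460]
cv2.imwrite("pics/topz.png",cv2.resize(a,None,fx=4,fy=4,interpolation=cv2.INTER_CUBIC))
a=cv2.imread("pics/scene0.png")[160:360,270:470]
cv2.imwrite("pics/scenez.png",cv2.resize(a,None,fx=3,fy=3,interpolation=cv2.INTER_CUBIC))
E
```

```text
(no output)
```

View pics/topz.png

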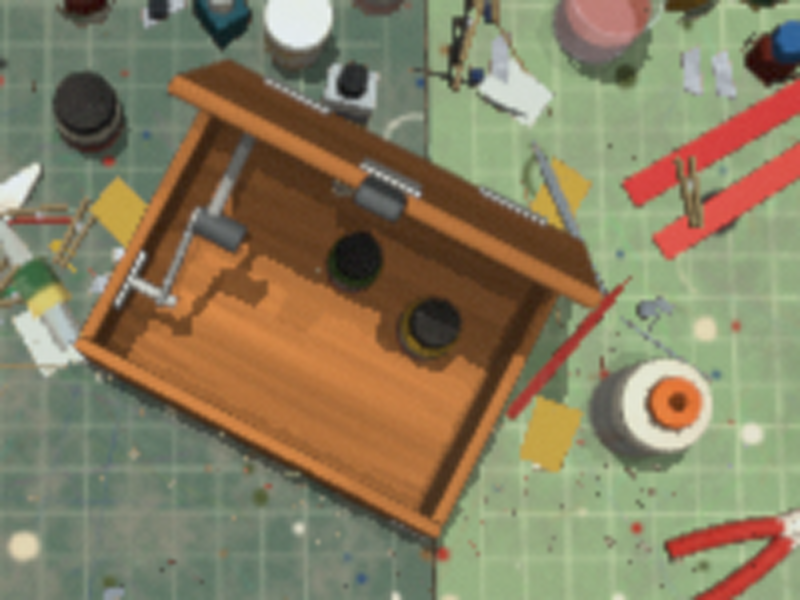

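View pics/scenez.png

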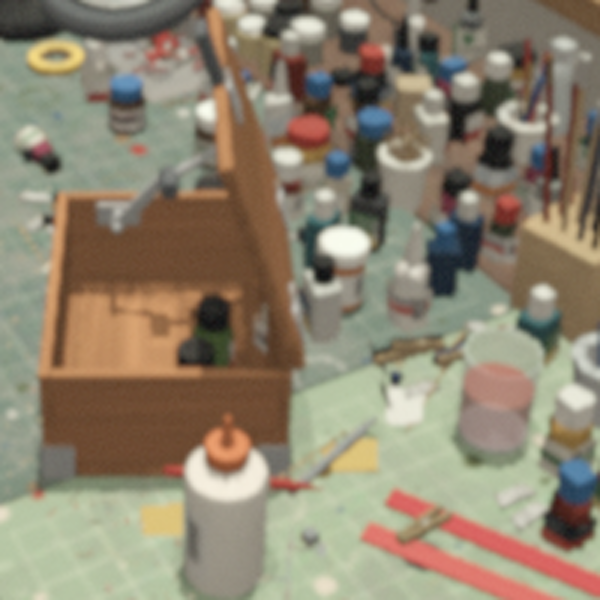

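```bash
cat > geo.py <<'E'
import numpy as np
def ray(im,u,v):
    K=im["camera_matrix"];T=im["camera_from_world"]
    d=T[:3,:3].T@np.linalg.solve(K,[u,v,1]); o=-T[:3,:3].T@T[:3,3]; return o,d
def onz(im,u,v,z):
    o,d=ray(im,u,v); return o+d*(z-o[2])/d[2]
def proj(im,p):
    T=im["camera_from_world"];c=T[:3,:3]@p+T[:3,3];c=im["camera_matrix"]@c;return c[:2]/c[2]
E
python3 - <<'E'
import pickle,numpy as np,cv2
from geo import *
d=pickle.load(open("d0.pkl","rb"));t=d["top"];s=d["scene"]
z=lambda x,y:((x+.5)/4-.5+260,(y+.5)/4-.5+140)
zs=lambda x,y:((x+.5)/3-.5+270,(y+.5)/3-.5+160)
FL=onz(t,*z(78,347),.095);FR=onz(t,*z(437,538),.095)
print(FL,FR,np.linalg.norm(FL-FR))
yd=(FL-FR);yaw=np.arctan2(yd[1],yd[0])-np.pi/2
print("yaw",yaw)
S1=onz(s,*zs(62,195),.095);S2=onz(s,*zs(41,376),.095);print("scene FL,FR",S1,S2,np.linalg.norm(S1-S2))
R=lambda yaw:np.array([[np.cos(yaw),-np.sin(yaw),0],[np.sin(yaw),np.cos(yaw),0],[0,0,1]])
C=(FL+FR)/2+R(yaw)@[.085,0,0];C[2]=0;print("C",C)
# project
A=np.radians(72)
hp=np.array([.085,0,.095])
def lidpt(r,y,a=A,off=0): return hp+np.array([-r*np.cos(a)+off*np.sin(a)*1,y,r*np.sin(a)+off*np.cos(a)])
piv=np.array([.085-.122,.09,.083])
pts={"FL":[-.085,.11,.095],"FR":[-.085,-.11,.095],"RL":[.085,.11,.095],"RR":[.085,-.11,.095],"tab":lidpt(.2,0),"lidL":lidpt(.17,.11),"lidR":lidpt(.17,-.11)}
ti=t["img"][:,:,::-1].copy();si=s["img"][:,:,::-1].copy()
sc=[]
for im,(y0,y1,x0,x1),f,n in ((t,(140,290,260,460),4,"t"),(s,(160,360,270,470),3,"s")):
    i=cv2.resize(np.ascontiguousarray(im["img"][y0:y1,x0:x1,::-1]),None,fx=f,fy=f,interpolation=cv2.INTER_CUBIC)
    for k,p in pts.items():
        q=proj(im,C+R(yaw)@np.array(p)); q=((q[0]+.5-x0)*f,(q[1]+.5-y0)*f)
        cv2.drawMarker(i,tuple(int(v) for v in q),(255,255,0),cv2.MARKER_CROSS,14,1);cv2.putText(i,k,(int(q[0])+6,int(q[1])-4),0,.45,(255,0,255),1)
    cv2.imwrite(f"pics/ov_{n}.png",i)
E
```

```text
[ 0.50007838 -0.20337026  0.095     ] [ 0.39817644 -0.39477598  0.095     ] 0.21684131038100327
yaw -0.48922036489534726
scene FL,FR [ 0.50215085 -0.20796947  0.095     ] [ 0.40171104 -0.39729943  0.095     ] 0.21432216077396682
C [ 0.52415687 -0.33901783  0.        ]
```

View pics/ov_t.png

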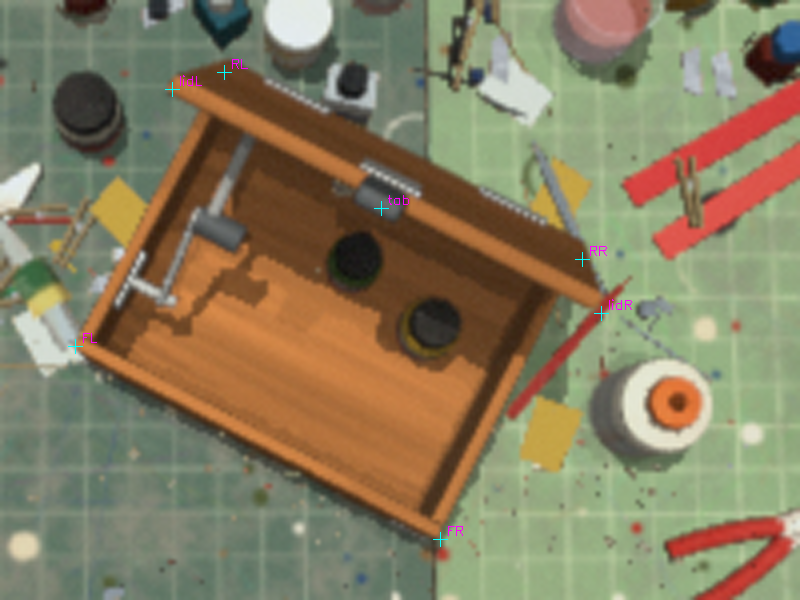

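View pics/ov_s.png

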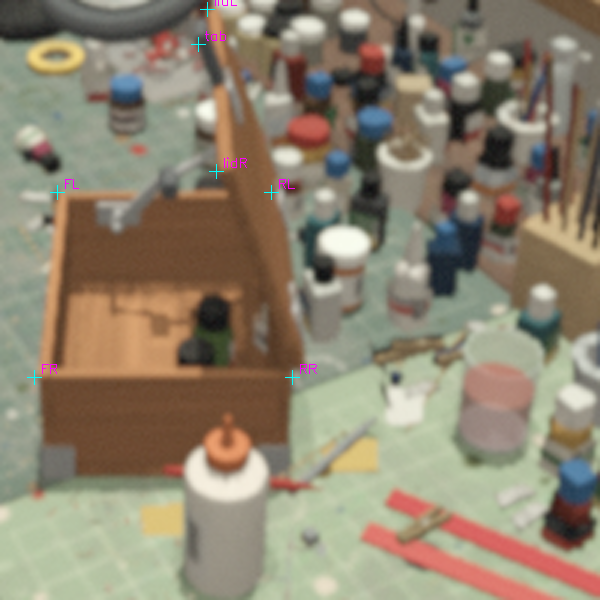

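Projected corners agree with the images to about 3 mm, with a small +x shift for the chest. Next: triangulate the knuckle and tab, then check IK.

```bash
cat >> geo.py <<'E'
from scipy.spatial.transform import Rotation as Ro
yaw=-0.489
Rc=Ro.from_euler('z',yaw).as_matrix()
C=np.array([.52416,-.33902,0])+Rc@[.0025,0,0]
W=lambda p:C+Rc@np.asarray(p,float)
L=lambda p:Rc.T@(np.asarray(p)-C)
def tri(a,ua,b,ub):
    o1,d1=ray(a,*ua);o2,d2=ray(b,*ub)
    s=np.linalg.lstsq(np.c_[d1,-d2],o2-o1,rcond=None)[0]
    p,q=o1+d1*s[0],o2+d2*s[1];return (p+q)/2,np.linalg.norm(p-q)
D=np.array([.67,0,-.74]);D/=np.linalg.norm(D)
def att(lean=np.arctan2(.67,.74),flip=False):
    x=np.array([np.sin(lean),0,-np.cos(lean)]);y=np.array([0,-1. if flip else 1.,0]);
    return Ro.from_matrix(Rc@np.c_[x,y,np.cross(x,y)]).as_euler('xyz')
E
python3 - <<'E'
import pickle
from geo import *
from plant import arm
d=pickle.load(open("d0.pkl","rb"));t=d["top"];s=d["scene"]
z=lambda x,y:((x+.5)/4-.5+260,(y+.5)/4-.5+140)
zs=lambda x,y:((x+.5)/3-.5+270,(y+.5)/3-.5+160)
p,e=tri(t,z(220,229),s,zs(168,182));print("knuckle",p,L(p),e, "z.131:",L(onz(t,*z(220,229),.131)))
p,e=tri(t,z(380,195),s,zs(207,55));print("tab~",L(p),e)
k=np.array([.004,.083,.131])
for fl in (0,1):
  for nm,q in (("pre",k-D*.06),("press",k+D*.02),("tabtop",[.023+.0125,0,.285-.014]),("tabup",np.array([.023+.0125,0,.271])-.06*D),("tabshut",[-.115+.0125,0,.08])):
    print(fl,nm,W(q),arm.inverse_kinematics(W(q),att(flip=fl)))
E
```

```text
knuckle [ 0.55900142 -0.27966704  0.13129747] [0.00037746 0.0687635  0.13129747] 0.0007891035128191513 z.131: [2.09677896e-05 6.87439441e-02 1.31000000e-01]
tab~ [0.02720184 0.00307303 0.27562892] 0.0006686755939262003
0 pre [ 0.53333596 -0.24988386  0.1754779 ] [-0.40742468 -0.13419877 -0.98374128 -0.01288266 -0.05471796  0.06053211]
0 press [ 0.58073723 -0.27510628  0.11617403] [-0.41782037  0.08582999 -0.95865409 -0.20821995 -0.04775185  0.05280551]
0 tabtop [ 0.55770652 -0.35687025  0.271     ] [-0.60960027 -0.10372643 -0.705812    0.23654295  0.08083589 -0.08959623]
0 tabup [ 0.52215556 -0.33795343  0.3154779 ] [-0.62167816 -0.22188718 -0.69330158  0.3679786   0.08890638 -0.09861441]
0 tabshut [ 0.4358797  -0.29204567  0.08      ] None
1 pre [ 0.53333596 -0.24988386  0.1754779 ] [-0.40742468 -0.13419877 -0.98374128 -0.01288266 -0.05471796 -3.08106055]
1 press [ 0.58073723 -0.27510628  0.11617403] [-0.41782037  0.08582999 -0.95865409 -0.20821995 -0.04775185 -3.08878715]
1 tabtop [ 0.55770652 -0.35687025  0.271     ] [-0.60960027 -0.10372643 -0.705812    0.23654295  0.08083589  3.05199642]
1 tabup [ 0.52215556 -0.33795343  0.3154779 ] [-0.62167816 -0.22188718 -0.69330158  0.3679786   0.08890638  3.04297825]
1 tabshut [ 0.4358797  -0.29204567  0.08      ] None
```

```bash
python3 - <<'E'
from geo import *
from plant import arm
pz=.0187
def tcp(r,th,lean):
    a=np.radians(72)-th
    g=np.array([.085-r*np.cos(a),0,.095+r*np.sin(a)])
    return W(g+pz*np.array([np.sin(lean),0,-np.cos(lean)]))
for deg in range(-30,55,10):
    l=np.radians(deg);o=[]
    for th in (0,.3,.6,.9,1.25): o.append(arm.inverse_kinematics(tcp(.2,th,l),att(l)) is not None)
    print(deg,o)
print(L([0,0,0]))
E
```

```text
-30 [True, True, True, True, True]
-20 [True, True, True, True, True]
-10 [True, True, True, True, True]
0 [True, True, True, True, True]
10 [True, True, True, True, True]
20 [True, True, True, True, True]
30 [True, True, True, True, True]
40 [True, True, True, False, False]
50 [True, True, False, False, False]
[-0.62448242  0.05306723  0.        ]<sys>:0: UserWarning: Gimbal lock detected. Setting third angle to zero since it is not possible to uniquely determine all angles.
```

```bash
python3 - <<'E'
from geo import *
from plant import arm
import cv2,pickle
arm.set_gripper(0.0,40)
k=np.array([.002,.069,.131])
q0=arm.read_qpos(); 
q=arm.inverse_kinematics(W(k-D*.12),att());print(q)
arm.move_pose([.40,.15,.36],att(.3))
arm.move_pose(W(k-D*.12),att())
arm.move_linear(W(k-D*.045))
print(arm.read_t(),L(arm.read_tcp_pos()),arm.read_tcp_rot(),att(),arm.read_wrist_force())
P=(arm.read_tcp_pos(),arm.read_tcp_rot())
d={}
for n in ("wrist","top","scene"):
    d[n]=arm.get_image(n);cv2.imwrite(f"pics/{n}1.png",d[n]["img"][:,:,::-1])
d["P"]=P;pickle.dump(d,open("d1.pkl","wb"))
E
```

```text
[-0.43984154 -0.30334621 -0.98143233  0.15751808 -0.03298665  0.03645431]
4.7917 [-0.02832853  0.0695588   0.1643338 ] [ 8.58654557e-05  8.35710805e-01 -4.88081995e-01] [-5.55111512e-17  8.35002827e-01 -4.89000000e-01] [ 0.36391742  0.38705428 -0.21219749]
```

View pics/wrist1.png

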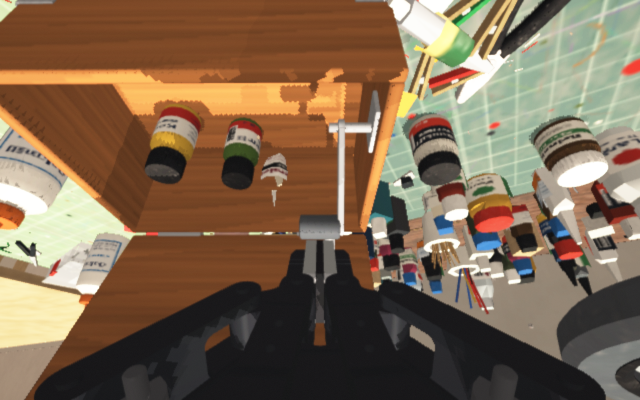

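View pics/scene1.png

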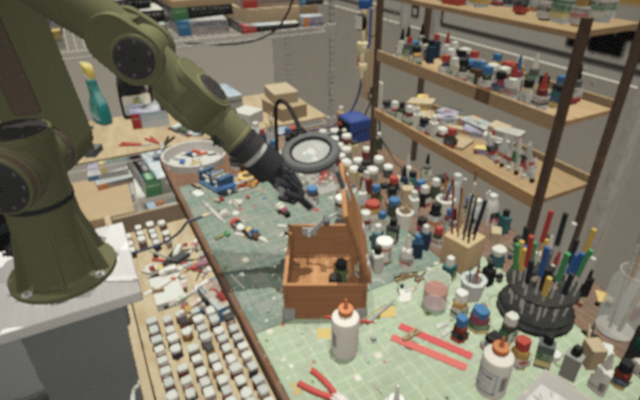

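The wrist view shows the knuckle barrel at (319,226), centred ahead of the shut fingers. I'll check the offset across the tool axis, then press while watching the force.

```bash
python3 - <<'E'
from geo import *
from plant import arm
import pickle
d=pickle.load(open("d1.pkl","rb"));w=d["wrist"];T=np.linalg.inv(w["T_tool_cam"]);K=w["camera_matrix"]
for x in (.03,.045,.06):
  for z in (-.008,0,.008):
    c=T@[x,0,z,1];c=K@c[:3];print(x,z,c[:2]/c[2])
# press
f0=arm.read_wrist_force()
k=np.array([.002,.069,.131])
dw=Rc@D
s=-.020
arm.move_linear(W(k+D*s),speed=.05)
while s<.0135:
    arm.move_linear(W(k+D*s),speed=.02)
    f=arm.read_wrist_force()-f0
    a=(arm.read_tcp_pos()-W(k))@dw
    print(round(s,4),round(a,4),"F along",round(-f@dw,2),np.round(Rc.T@f,1),round(arm.read_t(),2))
    if -f@dw>14: print("STOP");break
    s+=.003
E
```

```text
0.03 -0.008 [318.0323959  220.00888391]
0.03 0 [318.03951131 232.48471955]
0.03 0.008 [318.04646264 244.67287234]
0.045 -0.008 [318.12510821 212.4919045 ]
0.045 0 [318.13070629 224.14778785]
0.045 0.008 [318.13618451 235.55410519]
0.06 -0.008 [318.20519999 205.99817909]
0.06 0 [318.20961258 216.93427324]
0.06 0.008 [318.213937   227.65183165]
-0.02 -0.0202 F along 0.45 [ 0.2 -0.4  0.7] 5.84
-0.017 -0.0169 F along -0.15 [ 0.6 -1.2  0.3] 6.14
-0.014 -0.0139 F along -0.61 [ 1.  -0.6  0.1] 6.44
-0.011 -0.0109 F along -0.12 [ 0.5 -0.8  0.3] 6.74
-0.008 -0.0079 F along -0.44 [ 0.6 -1.9 -0. ] 7.04
-0.005 -0.0049 F along -0.39 [ 0.6 -0.9  0. ] 7.34
-0.002 -0.0019 F along -0.4 [ 0.9 -0.7  0.3] 7.64
0.001 0.0012 F along 0.14 [ 0.4 -1.3  0.6] 7.94
0.004 0.0042 F along -0.63 [ 1.3 -0.8  0.3] 8.24
0.007 0.0071 F along -0.28 [ 0.8 -1.1  0.4] 8.54
0.01 0.0101 F along -0.58 [ 0.3 -0.5 -0.5] 8.84
0.013 0.0131 F along -0.49 [ 1.3 -0.9  0.5] 9.14
```

```bash
python3 - <<'E'
from geo import *
from plant import arm
import cv2,pickle
d={"P":(arm.read_tcp_pos(),arm.read_tcp_rot())}
print(arm.read_grip_width())
for n in ("wrist","top","scene"):
    d[n]=arm.get_image(n);cv2.imwrite(f"pics/{n}2.png",d[n]["img"][:,:,::-1])
pickle.dump(d,open("d2.pkl","wb"))
a=cv2.imread("pics/top2.png")[140:290,260:460]
b=cv2.imread("pics/scene2.png")[160:310,270:470]
cv2.imwrite("pics/z2.png",np.vstack([cv2.resize(x,(760,570//2*1),interpolation=cv2.INTER_CUBIC)if 0 else cv2.resize(x,None,fx=2,fy=2,interpolation=cv2.INTER_CUBIC) for x in(a,b)]))
E
```

```text
0.0009501966118561939
```

View pics/wrist2.png

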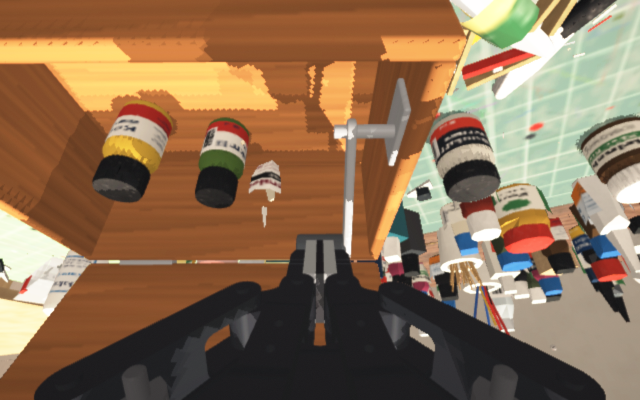

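View pics/z2.png

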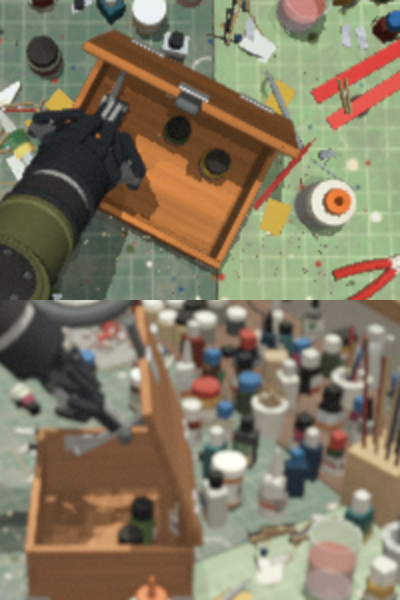

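```bash
python3 - <<'E'
from geo import *
import pickle,cv2
d=pickle.load(open("d2.pkl","rb"));s=d["scene"]
im=s["img"][190:250,295:365,::-1]
cv2.imwrite("pics/sz2.png",cv2.resize(np.ascontiguousarray(im),None,fx=10,fy=10,interpolation=cv2.INTER_CUBIC))
for a in (0,.14,.24,.3,.35,.4):
    th=np.arctan2(48,40.8)-a
    p=W([-.039+.063*np.cos(th),.069,.083+.063*np.sin(th)]);q=proj(s,p);print(a,q,((q+.5-[295,190])*10).round())
print(L(d["P"][0]), ((proj(s,d["P"][0])+.5-[295,190])*10))
E
```

```text
0 [326.12189303 220.4132837 ] [316. 309.]
0.14 [328.88386781 222.67003113] [344. 332.]
0.24 [330.60192862 224.45915639] [361. 350.]
0.3 [331.52263393 225.59409571] [370. 361.]
0.35 [332.223958   226.57112098] [377. 371.]
0.4 [332.86362777 227.57371378] [384. 381.]
[0.01082389 0.06894594 0.12127366] [355.71468906 344.82857673]
```

View pics/sz2.png

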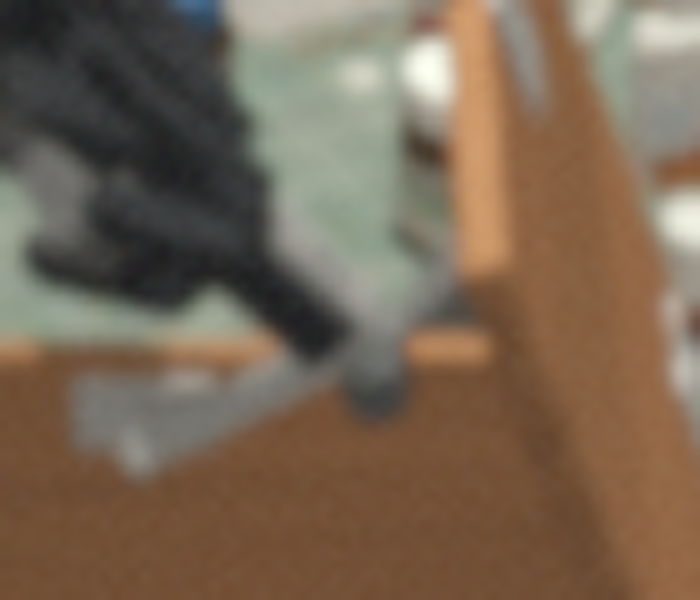

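The knuckle now sits at about (375,378) in the zoom. That is roughly 0.33–0.35 rad on the model, so the stay is unlocked and the lid is still up. I'll back off and measure the tab.

```bash
python3 - <<'E'
from geo import *
from plant import arm
import cv2,pickle
arm.hold(.3)
k=np.array([.002,.069,.131])
arm.move_linear(W(k-D*.10),speed=.08)
l=np.radians(20)
arm.move_pose(W([-.13,.0,.40]),att(l))
print(arm.read_t(),L(arm.read_tcp_pos()))
d={"P":(arm.read_tcp_pos(),arm.read_tcp_rot())}
for n in ("wrist","top","scene"):
    d[n]=arm.get_image(n);cv2.imwrite(f"pics/{n}3.png",d[n]["img"][:,:,::-1])
pickle.dump(d,open("d3.pkl","wb"))
b=cv2.imread("pics/scene3.png")[150:260,290:400]
a=cv2.imread("pics/top3.png")[140:250,290:400]
cv2.imwrite("pics/z3.png",np.hstack([cv2.resize(x,None,fx=3.6,fy=3.6,interpolation=cv2.INTER_CUBIC) for x in(a,b)]))
E
```

```text
12.1333 [-1.29977950e-01  7.73252731e-05  3.98488237e-01]
```

View pics/z3.png

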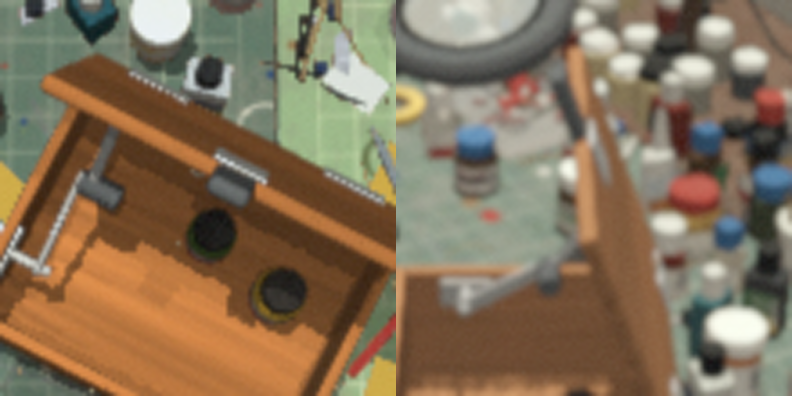

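View pics/wrist3.png

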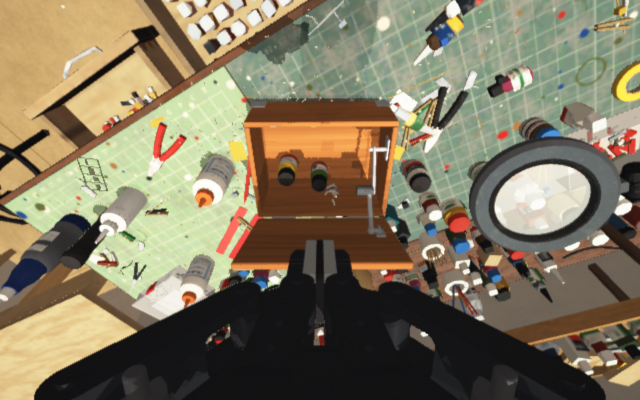

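```bash
python3 - <<'E'
from geo import *
import pickle,cv2
d=pickle.load(open("d3.pkl","rb"))
out=[]
for n,(x0,y0) in (("top",(325,165)),("scene",(320,150))):
    s=d[n];w=60
    im=cv2.resize(np.ascontiguousarray(s["img"][y0:y0+w,x0:x0+w,::-1]),None,fx=6.5,fy=6.5,interpolation=cv2.INTER_CUBIC)
    for th,c in ((0,(255,255,0)),(.1,(0,255,0))):
        a=np.radians(72)-th
        for off in (-.005,.005):
          for r in (.17,.212):
            for y in (-.011,.011):
                p=W([.085-r*np.cos(a)-off*np.sin(a),y,.095+r*np.sin(a)-off*np.cos(a)])
                q=(proj(s,p)+.5-[x0,y0])*6.5
                cv2.drawMarker(im,tuple(int(v) for v in q),c if off>0 else (c[0],c[1],255),cv2.MARKER_CROSS if r<.2 else cv2.MARKER_TILTED_CROSS,12,1)
    out.append(im)
cv2.imwrite("pics/tabz.png",np.hstack(out))
E
```

```text
(no output)
```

View pics/tabz.png

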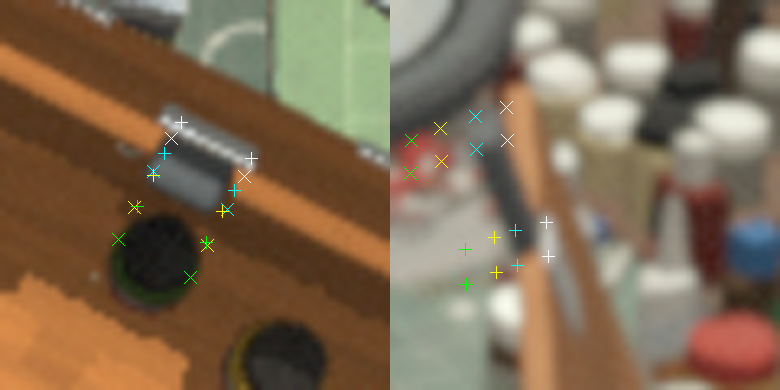

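Tab matches the model at lid ≈ 0–0.03 rad in both views. Next: approach along the tool axis with a 20° lean and pinch it.

```bash
cat >> geo.py <<'E'
lean=np.radians(20); X=np.array([np.sin(lean),0,-np.cos(lean)])
def tabtcp(th,r=.2,y=0,back=0):
    a=np.radians(72)-th
    return W(np.array([.085-r*np.cos(a),y,.095+r*np.sin(a)])+(.0187-back)*X)
E
python3 - <<'E'
from geo import *
from plant import arm
import cv2,pickle
arm.set_gripper(.65,30)
arm.move_pose(tabtcp(.02,back=.09),att(lean))
arm.move_linear(tabtcp(.02),speed=.06)
print(arm.read_t(),L(arm.read_tcp_pos()),Rc.T@arm.read_wrist_force())
d={"P":(arm.read_tcp_pos(),arm.read_tcp_rot())}
for n in ("wrist","top","scene"):
    d[n]=arm.get_image(n);cv2.imwrite(f"pics/{n}4.png",d[n]["img"][:,:,::-1])
pickle.dump(d,open("d4.pkl","wb"))
b=cv2.imread("pics/scene4.png")[130:240,290:400]
a=cv2.imread("pics/top4.png")[140:250,290:400]
cv2.imwrite("pics/z4.png",np.hstack([cv2.resize(x,None,fx=3.6,fy=3.6,interpolation=cv2.INTER_CUBIC) for x in(a,b)]))
E
```

```text
15.1 [ 2.59915373e-02 -3.35224137e-05  2.66913930e-01] [-0.11340655  0.19103077 -0.1088463 ]
```

View pics/z4.png

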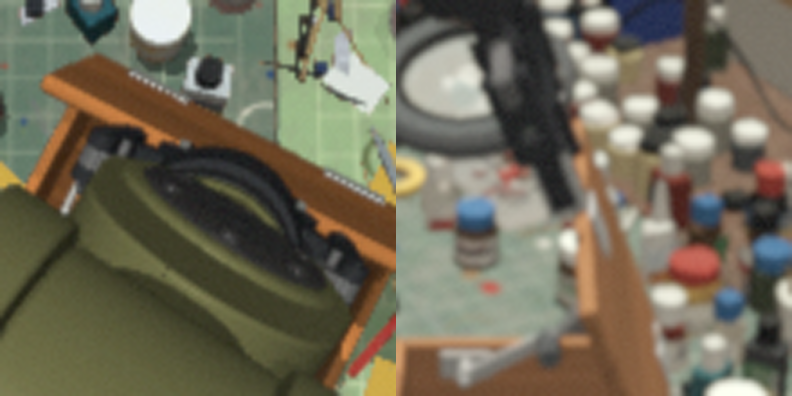

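View pics/wrist4.png

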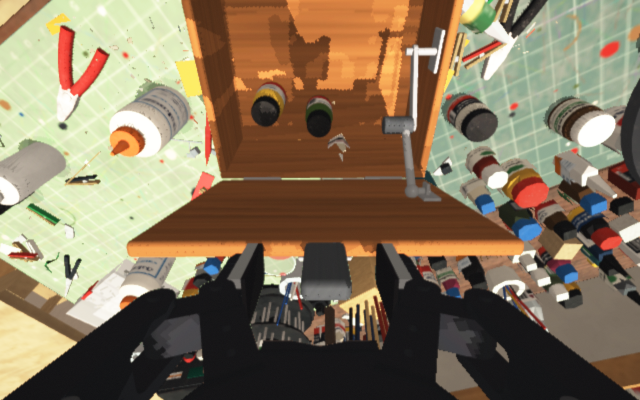

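The wrist view shows the tab at columns 304–350 (centre 327), between the open fingers and about 3 mm toward +y. I'll shift and close.

```bash
python3 - <<'E'
from geo import *
from plant import arm
import pickle
d=pickle.load(open("d4.pkl","rb"));w=d["wrist"];T=np.linalg.inv(w["T_tool_cam"]);K=w["camera_matrix"]
def pr(x,y,z):
    c=K@(T@[x,y,z,1])[:3];return (c[:2]/c[2]).round(1)
for y in (0,.003):
  print([pr(x,y,z) for x in (.0113,-.0187,-.0307) for z in (-.005,.005)])
  print([pr(-.0307,y+s,-.005)for s in(-.011,.011)])
arm.move_linear(tabtcp(.02,y=.003),speed=.03)
arm.set_gripper(0,30)
print(arm.read_t(),arm.read_grip_width(),arm.read_grip_width()*85,L(arm.read_tcp_pos()),Rc.T@arm.read_wrist_force())
E
```

```text
[array([318., 237.]), array([318. , 253.8]), array([317.7, 262.2]), array([317.7, 282. ]), array([317.5, 275.5]), array([317.5, 296.7])]
[array([290.9, 275.4]), array([344.1, 275.5])]
[array([323.5, 237. ]), array([323.4, 253.8]), array([324.3, 262.2]), array([324.2, 282. ]), array([324.8, 275.5]), array([324.7, 296.8])]
[array([298.2, 275.4]), array([351.4, 275.5])]
15.8917 0.25421830023471254 21.608555519950567 [0.02578023 0.00269658 0.2664721 ] [-0.87679028 -1.11388322  1.31518519]
```

Width is 21.6 mm, so the tab is gripped. Now lowering along the arc with force monitoring.

```bash
python3 - <<'E'
from geo import *
from plant import arm
f0=arm.read_wrist_force()
for th in np.arange(.07,.86,.06):
    arm.move_linear(tabtcp(th,y=.003),speed=.05)
    f=Rc.T@(arm.read_wrist_force()-f0)
    print(round(th,2),np.round(f,1),round(arm.read_grip_width()*85,1),round(arm.read_t(),2))
    if np.linalg.norm(f)>25: print("STOP");break
import cv2
for n in ("wrist","scene"):
    cv2.imwrite(f"pics/{n}5.png",arm.get_image(n)["img"][:,:,::-1])
E
```

```text
0.07 [ 0.4 -2.8 -0.5] 20.9 16.24
0.13 [-3.4 -3.9  3.2] 21.4 16.63
0.19 [-2.3 -4.6  4.1] 21.7 17.02
0.25 [-2.4 -4.5  2.2] 21.4 17.42
0.31 [-3.  -4.8  2.4] 21.6 17.81
0.37 [-2.6 -5.   1.7] 21.4 18.2
0.43 [-3.1 -5.6  1.3] 21.4 18.59
0.49 [-2.3 -6.4  0.1] 21.4 18.98
0.55 [-0.5 -6.7 -1.9] 21.3 19.38
0.61 [-0.5 -6.6 -2.6] 21.2 19.77
0.67 [ 0.9 -7.2 -3.8] 21.4 20.16
0.73 [ 2.1 -6.7 -5.6] 21.4 20.55
0.79 [ 2.8 -7.  -4.5] 21.1 20.94
0.85 [ 1.9 -6.4 -2.9] 21.2 21.33
```

View pics/wrist5.png

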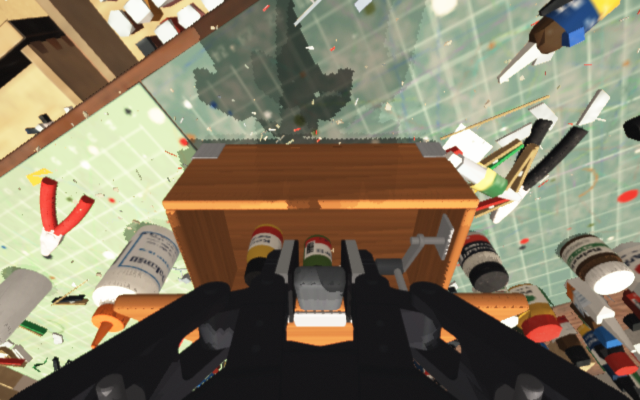

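View pics/scene5.png

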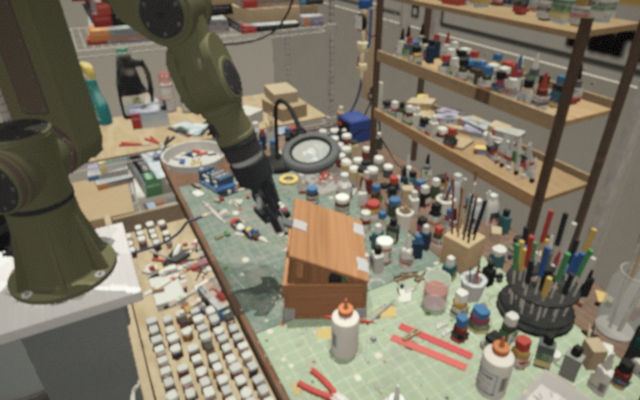

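The tab is held and the lid is about half down, moving smoothly with small forces. Continuing to shut.

```bash
python3 - <<'E'
from geo import *
from plant import arm
f0=np.array(Rc.T@arm.read_wrist_force())-[1.9,-6.4,-2.9]
for th in list(np.arange(.91,1.2,.06))+[1.19,1.21,1.23,1.24,1.25,1.26,1.27,1.28,1.29]:
    arm.move_linear(tabtcp(th,y=.001),speed=.04 if th<1.2 else .02)
    f=Rc.T@arm.read_wrist_force()-f0
    print(round(th,2),np.round(f,1),round(arm.read_grip_width()*85,1),round(arm.read_t(),2))
    if np.linalg.norm(f)>25 or f[2]>9: print("STOP");break
import cv2
for n in ("wrist","scene"):
    cv2.imwrite(f"pics/{n}6.png",arm.get_image(n)["img"][:,:,::-1])
E
```

```text
0.91 [-1.   3.  -1.2] 21.7 21.88
0.97 [-3.8  5.1  0.1] 21.5 22.33
1.03 [-2.   4.5 -0.2] 21.3 22.78
1.09 [-1.7  6.3 -0.6] 21.5 23.23
1.15 [-2.   5.7 -0.9] 21.5 23.68
1.19 [-0.1  6.6 -1.3] 21.3 24.03
1.21 [-2.   6.6 -0.2] 21.2 24.38
1.23 [-1.8  6.6 -0.3] 21.5 24.73
1.24 [-2.2  7.2  0.4] 20.9 24.98
1.25 [-1.   5.7 -0.4] 21.5 25.23
1.26 [-7.4  7.5 10. ] 21.6 25.48
STOP
```

View pics/wrist6.png

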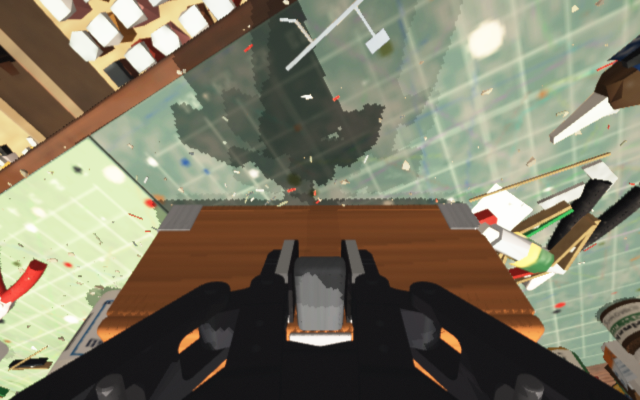

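```bash
python3 - <<'E'
import cv2
a=cv2.imread("pics/scene6.png")[170:320,240:400]
cv2.imwrite("pics/s6z.png",cv2.resize(a,None,fx=4,fy=4,interpolation=cv2.INTER_CUBIC))
E
```

```text
(no output)
```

View pics/s6z.png

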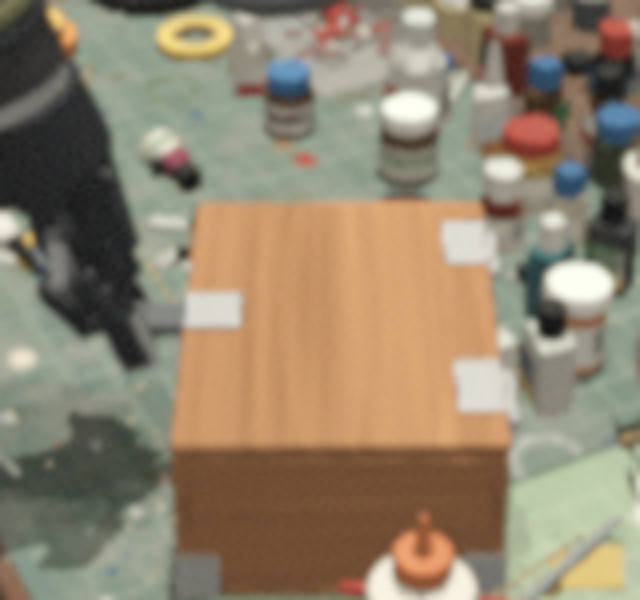

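The lid sits flush on the rim, and contact force appeared at the expected 1.26. Releasing and retreating along the tool axis.

```bash
python3 - <<'E'
from geo import *
from plant import arm
import cv2
arm.hold(.3)
arm.set_gripper(.7)
print(Rc.T@arm.read_wrist_force(),arm.read_grip_width())
p=arm.read_tcp_pos()
arm.move_linear(p-Rc@X*.14,speed=.08)
arm.hold(.5)
print(arm.read_t(),L(arm.read_tcp_pos()),arm.read_wrist_force())
for n in ("wrist","scene","top"):
    cv2.imwrite(f"pics/{n}7.png",arm.get_image(n)["img"][:,:,::-1])
a=cv2.imread("pics/scene7.png")[170:320,240:400]
cv2.imwrite("pics/s7z.png",cv2.resize(a,None,fx=4,fy=4,interpolation=cv2.INTER_CUBIC))
E
```

```text
[-0.18943407  0.79866017  0.15361453] 0.6998807084053503
28.7333 [-0.156124    0.00075749  0.20850387] [ 0.27309896 -0.22120646  0.34896016]
```

View pics/s7z.png

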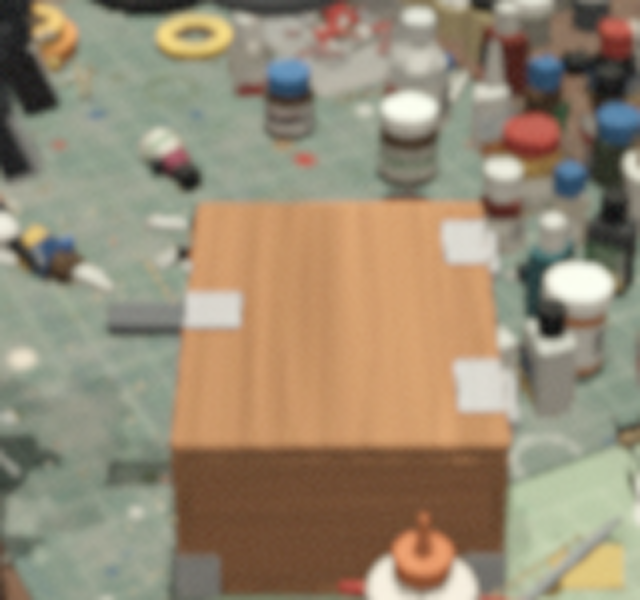

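View pics/wrist7.png

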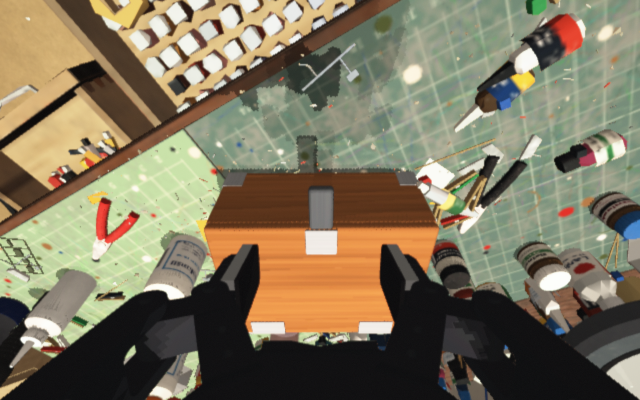

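The lid is flush, in the same place before and after release. The tab is free at (320,207) in the wrist view, and the robot is clear of the chest.

```bash
python3 -c "
from plant import arm
arm.job_done();print(arm.read_t())"
```

```text
the job is handed in; nothing more can be done
the job is handed in; nothing more can be done
```

The chest is shut and the job is handed in at about 29 s on the robot's clock. `arm.job_done()` gives no verdict, so success rests on my own checks.

- **Stay:** I pressed the knuckle through straight with shut fingers. The camera view put it at about 0.33–0.35 rad by the model, with the lid still up (within about 0.03 rad of propped).
- **Lid:** I pinched the tab (about 21.5 mm between the pads) and lowered the lid along its arc in small steps. The force stayed below about 9 N until contact with the rim at the expected angle. I then let go and backed off about 140 mm.

**Last checks:** after release the lid looks flush and did not move. The wrist force reads about zero and the gripper is clear. In the views I looked at, the glue bottle and the things left of the chest appear unmoved. The two jars inside could not be seen once the lid was shut; nothing came near them.

**Disagreements:**
- The wrist force never showed the expected 3–6 N while I pressed the stay, so I confirmed that step from the images instead.
- The top and scene cameras differed by about 3–4 mm on the chest's position, and the tab was about 3 mm off the estimated middle. I corrected for that before the grasp. Sideways force on the tab stayed at or below about 8 N.

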